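# Third hand at the store cabinet door

## Task

Open the small steel cabinet's door all the way to its stop. Then take the narrow steel bin with the tall back plate from the bench and hold it upright with its back flat on the steel mounting pad inside the open door, squarely covering the pad, with a steady gentle push of about 12 N, so that a colleague can screw it on through the door from outside. The program finishes while still holding and pressing it there, not letting go; leave everything else on the bench where it is.

Things in the scene. Friction and masses are not known exactly. Their poses are not given: they have to be found in the camera images.
- cabinet: grey-green sheet-steel cabinet fixed to the bench, 150 deep, 250 wide, 250 mm high, its door towards the robot; origin at the centre of its underside, x from front to back, y towards the hinge side (left seen from the robot), z up. The door is a pan 244 wide, 225 high, 18 mm thick over its folded edges, 20 to 245 mm above the bench; it turns about a vertical hinge line at the left end of the front
- door (a joint): opening angle of the door in rad: 0 closed, 1.658 (95 degrees) against its built-in stop, fully open. The free (right) edge swings towards the robot, clockwise seen from above. It moves easily (about 0.15 N m of friction), stays where it is left and has no latch
- door_handle (a point): grip point on the handle, an upright round steel bar, 11 mm diameter, 120 mm long, its line 35 mm in front of the door's outer face. This point is 205 mm above the bench, 20 mm below the bar's top, 221 mm from the hinge line along the door; posts join bar and door 11 mm above it and near the bar's foot. Axes turn with the door: x from outer to inner face, y along the door towards the hinge, z up
- door_hinge (a point): point on the door's vertical hinge line, at mid-thickness of the door's folded edges, 205 mm above the bench. Axes as door_handle
- pad (a point): centre of the face of the mounting pad inside the door: a bare steel block 56 wide, 85 mm high, 18 mm thick on the door's sheet, 4 mm proud of the folded edges; 125 mm from the hinge line, 170 mm above the bench. Axes turn with the door: x straight out of the pad's face, y along the door towards the hinge, z up. Pad and door are rigid: with the door on its stop they give very little
- bin_center (a point): the bin to hold: sheet steel, about 0.3 kg, 110 deep, 56 wide; sides 70 mm high, front 45 mm, and a flat back plate 56 wide, 85 mm high that rises above the sides. This point: its middle, 40 mm above the underside. Axes: x out of the back, y across its width, z up. It stands upright on the bench near two other grey bins, one wider, one lower, neither with a raised back
- bin_back (a point): centre of the outer face of the bin's back plate, 55 mm behind bin_center, 42.5 mm above the underside; axes as bin_center. When seated it meets the pad's centre, its x axis opposite to the pad's
- wide_bin: bystander: open steel bin 110 deep, 95 wide, 70 mm high, back no higher than its sides, a small carton inside; origin at centre of underside
- low_bin: bystander: open steel bin 110 deep, 56 wide, 40 mm high all round; origin at centre of underside
- drill: bystander: cordless drill standing on its battery, 200 mm high; origin at centre of underside
- spray_can: bystander: spray can, 66 mm across, 180 mm high; origin at centre of underside
- jar: bystander: jar, 72 mm across, 85 mm high; origin at centre of underside
- carton: bystander: carton 80 x 60 x 50 mm; origin at centre of underside
- screwdriver: bystander: screwdriver 210 mm long lying on the bench; origin at its middle
Things that resemble listed ones, but are neither listed nor needed, are in the scene too. What is shaped like the part that bears bin_center but yellow is not meant.

How it is judged:
On the way, in this order (a step that is already met when the one before it is completed fails the run):
1. the door is fully open (within about 3 degrees of its stop) (value of joint door above 1.6 rad), for 0.2 s.
2. with the door open, the bin is lifted clear of the bench by the fingers (value of joint door above 1.5 rad and height (world z) of bin_center above 0.08 m and contact force between bin and the fingers above 2 N), for 0.2 s.
At the end, for the whole second after the job is handed in: The door is within about 3 degrees of its stop; the bin, held by the fingers and at rest, is upright with its back plate flat (within 4 degrees) on the door's mounting pad, centred on it within 9 mm sideways and in height, pressed on it with a steady 5 to 20 N through the last second (value of joint door above 1.6 rad and contact force between bin and door between 5 and 20 N and x of bin_back in the frame of pad between -0.004 and 0.004 m and y of bin_back in the frame of pad between -0.009 and 0.009 m and z of bin_back in the frame of pad between -0.009 and 0.009 m and angle between the x axis of bin_back and the x axis of pad, either way round below 0.07 rad and angle between bin_center's own z axis and vertical below 0.07 rad and contact force between bin and the fingers above 2 N and linear speed of bin below 0.01 m/s); the arm keeps its last pose, push and grip.
It fails at once if the bin is rammed against the door (over 45 N) (contact force between bin and door above 45 N).
It fails at once if another thing on the bench is displaced by more than 40 mm (distance of any of wide_bin, low_bin, drill, spray_can, jar, carton, screwdriver from where it was at the start of the episode above 0.04 m).
It also fails if it takes over 64 s, if anything falls off the work surface, if the arm or the gripper's body presses on something with over 40 N, if the wrist force passes 120 N, or if a joint passes its speed limit or range.

## Robot

A 7-joint arm with a two-finger parallel gripper is mounted at the origin on the work surface. World frame = base frame: x ahead of the robot, y to its left, z up, the work surface at z = 0. Lengths are in m, angles in rad, forces in N, time in s.
With the tool pointing down it reaches from about 0.4 to 0.875 m from the base axis. Payload 19.3 kg.
Tool frame: the origin (TCP) lies where the fingers leave the gripper's body, on its centre line; the fingertips stand bot.tip_reach ahead of it and the grasp point (between the pads) lies 54 mm ahead of it (bot.tip_reach is the distance from the TCP to the fingertips, in m); z points along the fingers, y is the line along which they close (so a half turn about z gives the same grasp; the last joint's range is limited). The gripper opens to 85 mm and grips with 20 to 120 N. Pads are 22 mm wide; open, the fingers measure 114 mm over their backs; the gripper's body (76 mm by 85 mm) begins 54 mm behind the grasp point. The pads swing forward as they close: fully open they stand 13 mm farther back than shut.
Start: joints at [-1.236, 0.521, -0.036, 1.599, 0.021, 1.021, -0.113], TCP at [0.246, 0.574, 0.304] pointing down, gripper open.
Joint ranges: [-2.91, 2.91], [-0.3, 2.13], [-1.5, 1.42], [0.17, 2.43], [-1.26, 4.41], [0.16, 1.93], [-2.52, 2.52]. Speed limits (rad/s): [1.89, 1.89, 2.39, 2.39, 3.01, 3.01, 3.01].

## Interface

Orientations are given as [roll, pitch, yaw] about the fixed x, y, z axes, in that order (R = Rz(yaw) Ry(pitch) Rx(roll)).
In Python, from workcell import bot gives the robot as it stands. The module is installed in compiled form; this text tells all that it offers.
- The arm moves only by the shell command python3 -m jog 'ROWS' [FORCE]. ROWS is JSON, a list that holds one entry, the list of rows, each a list of 7 numbers: the shift along the tool's x, y, z in mm, then the turn, a rotation vector about the tool's x, y, z in rad, then the opening, from 0 (shut) to 1 (fully open). In form: [[[tx, ty, tz, wx, wy, wz, fingers], ...]]. A call has 1 to 5 rows; each row shifts and turns the commanded pose from where the row before left it, along the tool's axes as they then stand; what a row does not reach is not made up. A row lasts 1/10 s, in which the tool goes at most 50 mm and 8.59 degrees, less where a joint would pass 70% of its speed; a pose out of reach is approached as far as the arm can. A call is refused whole if a number of a shift passes 50 or a number of a turn 0.15, either way. A call with a gripper value outside its range is refused whole. The fingers move at their own pace and stop on an object; FORCE is the grip in N (left out, the last holds). Time passes only in rows, so rows that do not move let the fingers close. It gives the time, the measured TCP pose, the force, the opening and the grip force at its end, in the units of the state.
- bot.observe(): the state, without advancing time (a new reading comes with each control period).
- bot.grab_frame(name): name is "scene" or "top" or "wrist"; returns a dict with "img" (480x640x3 uint8, red, green, blue), "intrinsics" (3x3 intrinsics, pixels), "R" (3x3) and "t" (3): a world point X has camera coordinates R X + t; the wrist camera has in their place "tool_from_camera" (4x4, takes a point from camera to tool coordinates, whose origin is the TCP and whose axes are the flange's). Camera axes: x right, y down, z forward; pixel columns grow to the right and rows downward; lengths in m; the calibration is good to about 2 mm. A picture is of the moment at which its call begins: read the wrist's pose just before it. There is no depth.
- bot.job_done(): hands the job in; it is judged then, once.
Trained networks look in a picture, given as the dict that the camera call returned (one of the last four; its "shot" number tells which), for a name from the list of things; names that differ only in an ending like _2 or _b are one class to them, and where a whole thing is asked for, a point or a joint stands for the part that bears it (a point fixed in the world has none). Each returns a list of dicts, best first, with "conf" (0 to 1); they miss things now and then, are a little off and sometimes report something else, mostly with a low value. They report only what shows in the picture. A call takes as long as a camera call. They do not tell look-alikes from the thing itself.
- bot.trace(query, picture): "region" (480x640 bool, what is visible of it).
- bot.spot_point(query, picture): "xyz" ([x, y, z] in m, in world coordinates, good to about 4 mm: a listed point, or the origin of a listed thing).
The state is a dict: "clock": time; "qpos": joint angles; "qd": joint speeds; "joint_efforts": joint torques, N m; "position": TCP position; "tool_rot": TCP orientation; "force": force on the tool from outside, world axes, zero at the start; "moment": the same for the moment, N m; "grip_width": finger opening in m; "finger_force": force on a finger pad.
Only numpy, scipy, OpenCV 4.12 (cv2) and the standard library are available. Lean on these libraries where they do the work, as an engineer would, in place of code of your own. Each camera call takes 0.05 s, during which the arm holds its last target. There are 200 camera calls.

## Working session

There is one attempt and no reset: what is moved stays moved. The work goes in short steps, Python scripts to look and compute and a shell command to move; the robot and the scene stay as the last step left them, time stands still between calls to the robot, and variables do not carry over. Pictures are saved under pics/ and viewed, at most 11 in all, crops included, and the job is handed in when it is done.

```bash
mkdir -p pics
cat > h.py <<'E'
import numpy as np, cv2
from workcell import bot
from scipy.spatial.transform import Rotation as R
def save(f,n): cv2.imwrite('pics/'+n,f['img'][:,:,::-1])
E
python3 - <<'E'
from h import *
o=bot.observe(); print({k:np.round(v,3).tolist() for k,v in o.items()}, bot.tip_reach)
fs={n:bot.grab_frame(n) for n in('scene','top')}
for n,f in fs.items():
    save(f,n+'1.png')
    for q in ['door_handle','door_hinge','pad','bin_center','bin_back','cabinet','wide_bin','low_bin','drill','spray_can','jar','carton','screwdriver']:
        for d in bot.spot_point(q,f)[:3]:
            p=f['intrinsics']@(f['R']@np.array(d['xyz'])+f['t']); print(n,q,round(d['conf'],2),np.round(d['xyz'],3),np.round(p[:2]/p[2]))
E
```

```text
{'clock': 0.0, 'qpos': [-1.236, 0.522, -0.036, 1.6, 0.021, 1.021, -0.113], 'qd': [-0.0, -0.001, -0.001, 0.0, 0.001, -0.0, -0.001], 'joint_efforts': [-0.001, -92.711, 1.979, -36.993, 0.018, 0.008, -0.0], 'position': [0.246, 0.574, 0.303], 'tool_rot': [-3.14, 0.0, 2.737], 'force': [0.28, 0.802, 0.456], 'moment': [0.065, 0.03, -0.09], 'finger_force': 0.0, 'grip_width': 0.085} 0.0726
scene door_handle 0.62 [ 0.692 -0.057  0.206] [273. 247.]
scene door_hinge 0.9 [0.664 0.168 0.206] [344. 290.]
scene bin_center 0.86 [ 0.332 -0.367  0.041] [290. 161.]
scene bin_center 0.73 [ 0.398 -0.556  0.043] [239. 145.]
scene bin_center 0.65 [ 0.491 -0.424  0.039] [245. 179.]
scene bin_back 0.88 [ 0.387 -0.505  0.042] [251. 150.]
scene bin_back 0.6 [ 0.433 -0.42   0.042] [258. 169.]
scene bin_back 0.58 [ 0.386 -0.34   0.038] [284. 174.]
scene cabinet 0.64 [0.783 0.08  0.   ] [291. 335.]
scene wide_bin 0.9 [ 0.653 -0.26   0.002] [244. 241.]
scene low_bin 0.89 [ 0.465 -0.252 -0.   ] [287. 208.]
scene drill 0.78 [0.561 0.515 0.002] [468. 379.]
scene spray_can 0.81 [ 0.425  0.467 -0.003] [480. 333.]
scene j
[... 438 characters left out ...]
.402 -0.554  0.04 ] [502. 291.]
top bin_center 0.68 [ 0.494 -0.423  0.042] [459. 261.]
top bin_back 0.97 [ 0.385 -0.502  0.048] [486. 296.]
top bin_back 0.87 [ 0.436 -0.424  0.047] [460. 280.]
top bin_back 0.73 [ 0.695 -0.054  0.209] [342. 185.]
top cabinet 0.85 [0.788 0.083 0.005] [299. 175.]
top wide_bin 0.6 [ 0.654 -0.261 -0.003] [404. 215.]
top low_bin 0.9 [ 0.471 -0.254 -0.002] [403. 271.]
top drill 0.62 [0.558 0.517 0.   ] [163. 244.]
top spray_can 0.6 [ 0.42   0.469 -0.   ] [176. 287.]
top spray_can 0.33 [0.719 0.056 0.171] [305. 181.]
top jar 0.64 [0.671 0.439 0.   ] [189. 210.]
top carton 0.63 [ 0.496 -0.422  0.042] [458. 261.]
top screwdriver 0.75 [ 0.538  0.369 -0.001] [209. 250.]
```

View pics/top1.png

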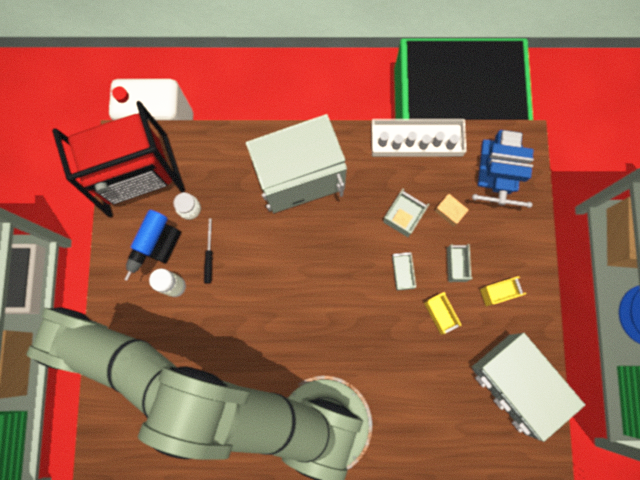

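View pics/scene1.png

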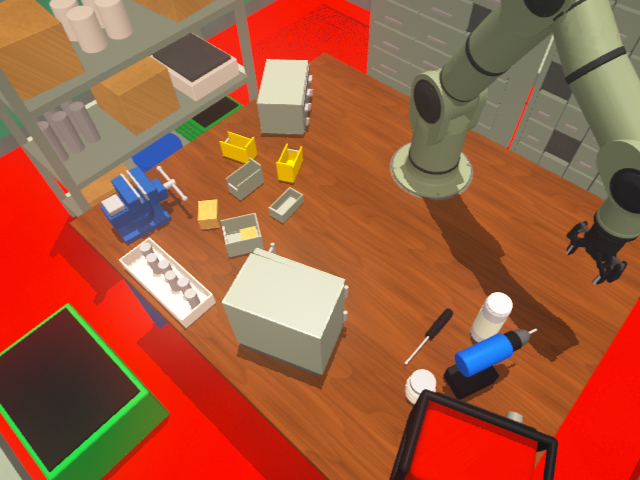

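Run:
```python
import cv2
i=cv2.imread('pics/top1.png')[220:350,370:540]; cv2.imwrite('pics/crop.png',cv2.resize(i,None,fx=4.5,fy=4.5,interpolation=3))
```

```text
(no output)
```

View pics/crop.png

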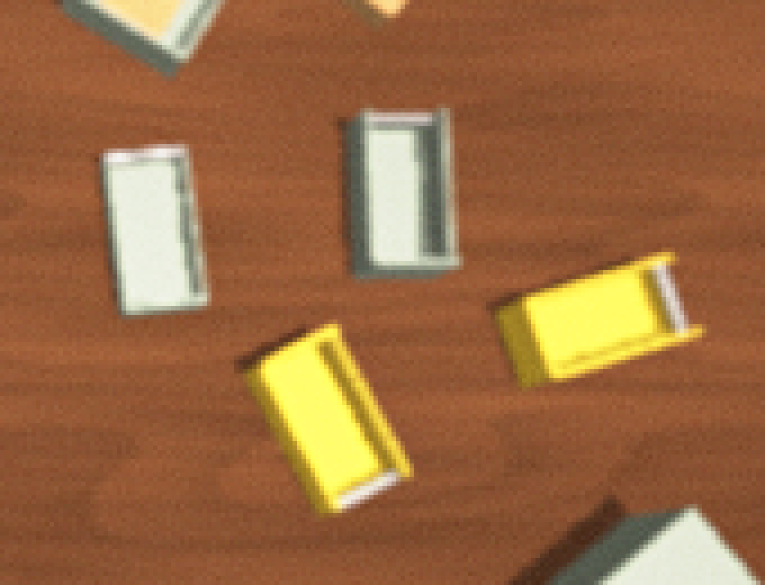

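Candidates in the top view: yellow (443,314), yellow (502,291), grey (459,261), plus the low bin (403,271) and the wide one (404,215). The grey bin at (459,261) fits, since it is narrow, has a plate taller than its sides, and isn't yellow. The networks put its back at the robot-side end. The door is nearly closed, with its handle at (341,185). I'll move towards the handle now.

```bash
cat >> h.py <<'E'
def delta(p,yaw,tool_down=True):
    o=bot.observe(); C=R.from_euler('xyz',o['tool_rot']); T=R.from_euler('xyz',[np.pi,0,yaw])
    print('t',round(float(o['clock']),1),'pos',np.round(o['position'],3),'rot',np.round(o['tool_rot'],3),'F',np.round(o['force'],1),'w',round(float(o['grip_width']),4),'ff',round(float(o['finger_force']),1))
    print('shift mm now-axes',np.round(1000*C.inv().apply(np.array(p)-o['position']),1),'target-axes',np.round(1000*T.inv().apply(np.array(p)-o['position']),1),'turn',np.round((C.inv()*T).as_rotvec(),3),'q',np.round(o['qpos'],2))
E
python3 -m jog '[[[0,0,-40,0,0,0,1],[0,0,-40,0,0,0,1],[-42,-26,0,0,0,0,1],[-42,-26,0,0,0,0,1],[-42,-26,0,0,0,0,1]]]'
for i in 1 2; do python3 -m jog '[[[-42,-26,0,0,0,0,1],[-42,-26,0,0,0,0,1],[-42,-26,0,0,0,0,1],[-42,-26,0,0,0,0,1],[-42,-26,0,0,0,0,1]]]'; done
python3 -m jog '[[[0,0,0,0,0,-0.15,1],[0,0,0,0,0,-0.15,1],[0,0,0,0,0,-0.15,1],[0,0,0,0,0,-0.15,1],[0,0,0,0,0,-0.15,1]]]'
python3 - <<'E'
from h import *
delta([.693,-.054,.30],np.radians(-160))
o=bot.observe();f=bot.grab_frame('wrist');save(f,'w1.png');T=f['tool_from_camera'];print(np.round(T,3))
fs=[('wrist',f)]+[(n,bot.grab_frame(n)) for n in('top','scene')]
for n,f in fs:
  for q in ['door_handle','door_hinge','pad','cabinet']:
    for d in bot.spot_point(q,f)[:1]: print(n,q,round(d['conf'],2),np.round(d['xyz'],4))
i=fs[2][1]['img'][110:260,160:330,::-1]; cv2.imwrite('pics/crop2.png',cv2.resize(i,None,fx=4,fy=4,interpolation=cv2.INTER_CUBIC))
E
```

```text
clock: 1.9
position: [0.332, 0.4516, 0.3841]
tool_rot: [3.141, 0.0, 2.737]
force: [0.9, 1.1, 0.8]
grip_width: 0.0857
finger_force: 0.0
clock: 2.4
position: [0.4739, 0.2491, 0.3842]
tool_rot: [3.141, 0.0, 2.737]
force: [1.4, 0.8, -0.1]
grip_width: 0.0853
finger_force: 0.0
clock: 2.9
position: [0.6158, 0.047, 0.3841]
tool_rot: [3.141, 0.0, 2.737]
force: [1.3, 1.0, -0.2]
grip_width: 0.0852
finger_force: 0.0
clock: 3.4
position: [0.6149, 0.0487, 0.3839]
tool_rot: [-3.142, -0.0, -2.79]
force: [-0.6, 0.0, 0.4]
grip_width: 0.0853
finger_force: 0.0
t 3.4 pos [0.615 0.049 0.384] rot [-3.142 -0.    -2.79 ] F [-0.6  0.   0.4] w 0.0853 ff 0.0
shift mm now-axes [ -38.  -123.3   83.9] target-axes [ -38.3 -123.2   83.9] turn [-0.    -0.     0.002] q [-0.2   0.44  0.03  1.52 -0.01  1.18  1.76]
[[ 0.001 -0.947 -0.321  0.082]
 [ 1.     0.     0.    -0.   ]
 [-0.    -0.321  0.947 -0.07 ]
 [ 0.     0.     0.     1.   ]]
wrist door_handle 0.6 [ 0.692  -0.0545  0.2015]
wrist pad 0.92 [0.7097 0.0581 0.1691]
top door_handle 0.67 [ 0.6941 -0.0557  0.2072]
top door_hinge 0.76 [0.661  0.1709 0.2029]
scene door_handle 0.8 [ 0.6935 -0.0539  0.2065]
scene door_hinge 0.82 [0.6621 0.1673 0.2056]
scene cabinet 0.6 [ 0.7861  0.0806 -0.0015]
```

View pics/crop2.png

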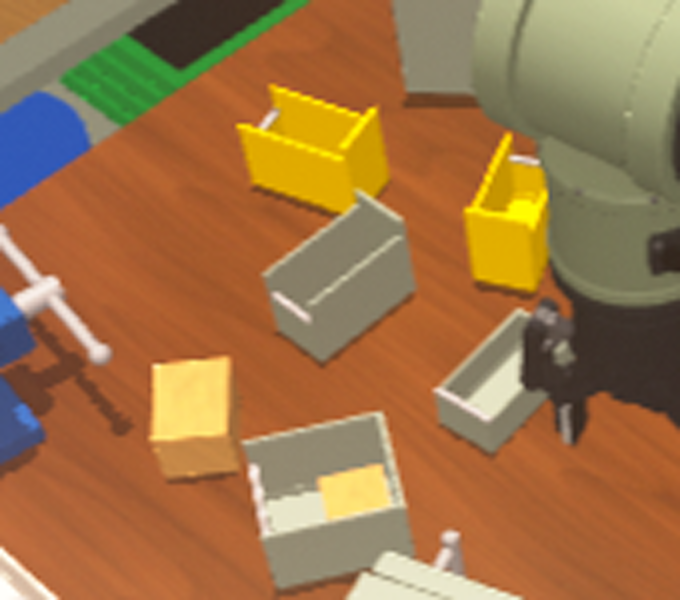

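View pics/w1.png

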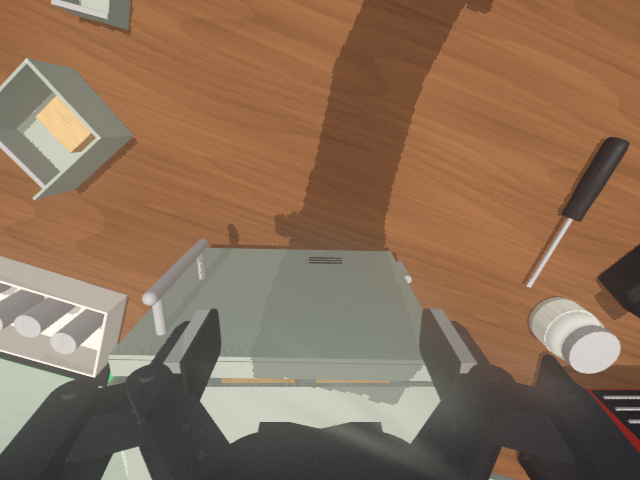

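The grey bin's raised back is at its robot-facing end (upper right in the crop, about (380,220)), which matches the network. In the wrist view the handle bar top is at (150,295). Handle and hinge give a door yaw of about 19° closed. Next I move over the bar and descend.

```bash
python3 -m jog '[[[-13,-41,0,0,0,0,1],[-13,-41,0,0,0,0,1],[-12,-41,0,0,0,0,1],[0,0,40,0,0,0,1],[0,0,40,0,0,0,1]]]'
python3 -m jog '[[[0,0,30,0,0,0,1],[0,0,12,0,0,0,1],[0,0,0,0,0,0,1]]]'
python3 -m jog '[[[0,0,0,0,0,0,0],[0,0,0,0,0,0,0],[0,0,0,0,0,0,0],[0,0,0,0,0,0,0],[0,0,0,0,0,0,0]]]' 40
python3 - <<'E'
from h import *
delta([.693,-.054,.262],np.radians(-160))
# waypoints: handle about hinge
h=np.array([.662,.171]);o=bot.observe();p=np.array(o['position'][:2]);
y=o['tool_rot'][2]
for k in range(0,20):
    a=-np.radians(96.5)*k/19;c,s=np.cos(a),np.sin(a);q=h+np.array([[c,-s],[s,c]])@(p-h)
    if k: d=q-prev;yy=y+a0;print(k,np.round(1000*np.array([np.cos(yy)*d[0]+np.sin(yy)*d[1],np.sin(yy)*d[0]-np.cos(yy)*d[1]]),1))
    prev=q;a0=a
E
```

```text
clock: 4.65
position: [0.6929, -0.0556, 0.3031]
tool_rot: [-3.141, 0.002, -2.799]
force: [0.7, 1.1, -1.2]
grip_width: 0.0855
finger_force: 0.0
clock: 4.95
position: [0.6919, -0.0541, 0.2608]
tool_rot: [3.141, -0.002, -2.797]
force: [0.5, -0.7, 0.9]
grip_width: 0.0853
finger_force: 0.0
clock: 5.45
position: [0.6924, -0.0542, 0.2623]
tool_rot: [-3.141, 0.001, -2.796]
force: [0.6, -0.9, 1.2]
grip_width: 0.0123
finger_force: 0.8
t 5.5 pos [ 0.692 -0.054  0.262] rot [-3.141e+00  1.000e-03 -2.796e+00] F [ 0.6 -0.9  1.2] w 0.0123 ff 0.8
shift mm now-axes [-0.7 -0.   0.3] target-axes [-0.7 -0.   0.3] turn [-0.     0.001 -0.004] q [-0.04  0.68  0.05  1.44 -0.03  1.03  1.94]
1 [19.5  5.1]
2 [19.5  5.1]
3 [19.5  5.1]
4 [19.5  5.1]
5 [19.5  5.1]
6 [19.5  5.1]
7 [19.5  5.1]
8 [19.5  5.1]
9 [19.5  5.1]
10 [19.5  5.1]
11 [19.5  5.1]
12 [19.5  5.1]
13 [19.5  5.1]
14 [19.5  5.1]
15 [19.5  5.1]
16 [19.5  5.1]
17 [19.5  5.1]
18 [19.5  5.1]
19 [19.5  5.1]
```

```bash
python3 -m jog '[[[0,0,0,0,0,0,0],[5,1.5,0,0,0,0.022,0],[10,2.5,0,0,0,0.044,0],[10,2.5,0,0,0,0.044,0],[10,2.5,0,0,0,0.044,0]]]'
for i in 1 2 3; do python3 -m jog '[[[10,2.5,0,0,0,0.044,0],[10,2.5,0,0,0,0.044,0],[10,2.5,0,0,0,0.044,0],[10,2.5,0,0,0,0.044,0],[10,2.5,0,0,0,0.044,0]]]'; done
python3 - <<'E'
from h import *
delta([.437,.157,.262],np.radians(105))
E
```

```text
clock: 5.95
position: [0.656, -0.0564, 0.2624]
tool_rot: [-3.14, 0.001, -2.953]
force: [0.6, -3.7, 3.6]
grip_width: 0.0095
finger_force: 39.3
clock: 6.45
position: [0.605, -0.0488, 0.2624]
tool_rot: [-3.141, 0.001, 3.11]
force: [0.4, -2.4, 4.3]
grip_width: 0.0099
finger_force: 39.3
clock: 6.95
position: [0.5571, -0.0298, 0.2624]
tool_rot: [3.141, 0.001, 2.89]
force: [3.3, 1.2, 2.6]
grip_width: 0.0099
finger_force: 39.3
clock: 7.45
position: [0.5148, -0.0006, 0.2624]
tool_rot: [3.139, 0.002, 2.671]
force: [9.2, 6.6, -2.1]
grip_width: 0.0096
finger_force: 39.1
t 7.5 pos [ 0.515 -0.001  0.262] rot [3.139e+00 2.000e-03 2.671e+00] F [ 9.2  6.6 -2.1] w 0.0096 ff 39.1
shift mm now-axes [140.8 105.3   0.4] target-axes [172.4 -34.3   0.4] turn [0.003 0.001 0.839] q [-0.3   0.41  0.25  1.94 -0.14  0.8   1.12]
```

```bash
for i in 1 2 3; do python3 -m jog '[[[10,3.5,0,0,0,0.044,0],[10,3,0,0,0,0.044,0],[10,3,0,0,0,0.044,0],[10,3,0,0,0,0.044,0],[10,3,0,0,0,0.044,0]]]'; done
python3 -m jog '[[[10,3,0,0,0,0.044,0],[10,3,0,0,0,0.044,0],[8,2,0,0,0,0.035,0]]]'
python3 - <<'E'
from h import *
delta([.437,.157,.262],np.radians(105))
E
```

```text
clock: 7.95
position: [0.4801, 0.0381, 0.2623]
tool_rot: [3.141, 0.001, 2.45]
force: [2.4, -0.2, 3.1]
grip_width: 0.0101
finger_force: 39.7
clock: 8.45
position: [0.4548, 0.0839, 0.2623]
tool_rot: [3.141, -0.0, 2.23]
force: [-2.0, -1.7, 8.1]
grip_width: 0.0099
finger_force: 40.2
clock: 8.95
position: [0.4408, 0.1345, 0.2623]
tool_rot: [3.141, -0.0, 2.011]
force: [0.2, -1.1, 6.5]
grip_width: 0.0097
finger_force: 40.0
clock: 9.25
position: [0.4373, 0.16, 0.2619]
tool_rot: [-3.139, 0.004, 1.886]
force: [1.9, -42.3, 5.3]
grip_width: 0.0098
finger_force: 40.2
t 9.2 pos [0.437 0.16  0.262] rot [-3.139  0.004  1.886] F [  1.9 -42.3   5.3] w 0.0098 ff 40.2
shift mm now-axes [-2.8 -1.2 -0.1] target-axes [-2.8 -1.1 -0.1] turn [-0.002  0.004  0.053] q [-0.81  0.36  0.42  2.06 -0.2   0.76  0.04]
```

```bash
python3 -m jog '[[[0,0,0,0,0,0,0],[0,0,0,0,0,0,0],[-2,0,0,0,0,0,0],[0,0,0,0,0,0,1],[0,0,0,0,0,0,1]]]'
python3 -m jog '[[[0,0,0,0,0,0,1],[0,0,-40,0,0,0,1],[0,0,-45,0,0,0,1],[0,0,-45,0,0,0,1],[0,0,0,0,0,0,1]]]'
python3 - <<'E'
from h import *
delta([.494,-.423,.39],np.pi)
for n in ('wrist','top','scene','top','scene'):
  f=bot.grab_frame(n)
  for q in ['door_handle','door_hinge','pad','bin_center','bin_back']:
    for d in bot.spot_point(q,f)[:3]:
      if q[:3]!='bin' or abs(d['xyz'][0]-.465)<.05 and d['xyz'][1]<-.3: print(n,q,round(d['conf'],2),np.round(d['xyz'],4))
save(f,'scene2.png')
E
```

```text
clock: 9.75
position: [0.4381, 0.1614, 0.262]
tool_rot: [3.141, -0.0, 1.89]
force: [1.1, 0.3, 0.1]
grip_width: 0.0381
finger_force: 0.0
clock: 10.25
position: [0.4395, 0.1616, 0.3968]
tool_rot: [3.134, -0.002, 1.89]
force: [0.1, 0.9, -1.2]
grip_width: 0.0857
finger_force: 0.0
t 10.2 pos [0.44  0.162 0.397] rot [ 3.134e+00 -2.000e-03  1.890e+00] F [ 0.1  0.9 -1.2] w 0.0857 ff 0.0
shift mm now-axes [-572.2 -131.5    4.5] target-axes [ -54.5 -584.6    6.8] turn [ 0.008  0.003 -1.252] q [-0.88  0.17  0.47  1.89 -0.09  1.09 -0.06]
wrist door_handle 0.71 [0.4354 0.1527 0.2037]
wrist door_hinge 0.63 [0.6662 0.1676 0.2046]
wrist door_hinge 0.51 [0.5414 0.1279 0.1703]
wrist door_hinge 0.37 [0.4358 0.1516 0.2058]
wrist pad 0.97 [0.545  0.1278 0.173 ]
top door_hinge 0.67 [0.6637 0.1694 0.2054]
top pad 0.91 [0.5516 0.1271 0.1707]
top bin_center 0.88 [ 0.4954 -0.4207  0.0382]
top bin_back 0.84 [ 0.4348 -0.424   0.0481]
scene door_handle 0.6 [0.4358 0.1501 0.2078]
scene pad 0.78 [0.5455 0.1217 0.1693]
scene pad 0.71 [ 0.5338  0.3671 -0.0033]
scene pad 0.27 [0.6735 0.4378 0.0041]
scene bin_center 0.79 [ 0.4938 -0.4233  0.0385]
scene bin_back 0.64 [ 0.4338 -0.423   0.0398]
top door_hinge 0.68 [0.6632 0.1738 0.2058]
top pad 0.93 [0.5508 0.1243 0.1721]
top bin_center 0.81 [ 0.4955 -0.4218  0.0414]
top bin_back 0.98 [ 0.433  -0.4244  0.0483]
scene door_handle 0.84 [0.439  0.1523 0.2077]
scene door_hinge 0.59 [0.6635 0.1688 0.2045]
scene pad 0.89 [0.5472 0.1218 0.1698]
scene pad 0.45 [ 0.4654 -0.2529  0.0009]
scene bin_center 0.66 [ 0.4937 -0.4236  0.0407]
scene bin_back 0.94 [ 0.4329 -0.42    0.0406]
```

```bash
for i in 1 2; do python3 -m jog '[[[-44,-10,0,0,0,0,1],[-44,-10,0,0,0,0,1],[-44,-10,0,0,0,0,1],[-44,-10,0,0,0,0,1],[-44,-10,0,0,0,0,1]]]'; done
python3 -m jog '[[[-44,-10,0,0,0,0,1],[-44,-10,0,0,0,0,1],[-44,-10,0,0,0,0,1],[0,0,0,0,0,-0.14,1],[0,0,0,0,0,-0.14,1]]]'
python3 -m jog '[[[0,0,10,0,0,-0.14,1],[0,0,10,0,0,-0.14,1],[0,0,10,0,0,-0.14,1],[0,0,10,0,0,-0.14,1],[0,0,10,0,0,-0.14,1]]]'
python3 -m jog '[[[0,0,10,0,0,-0.14,1],[0,0,10,0,0,-0.13,1],[0,0,0,0,0,0,1]]]'
python3 - <<'E'
from h import *
delta([.494,-.423,.33],np.pi)
o=bot.observe();f=bot.grab_frame('wrist');save(f,'w2.png')
for q in ['bin_center','bin_back']:
  for d in bot.spot_point(q,f)[:3]: print(q,round(d['conf'],2),np.round(d['xyz'],4))
f=bot.grab_frame('top')
for q in ['pad','door_handle','door_hinge']:
  for d in bot.spot_point(q,f)[:1]: print(q,round(d['conf'],2),np.round(d['xyz'],4))
E
```

```text
clock: 12.25
position: [0.4595, -0.0651, 0.3921]
tool_rot: [3.141, -0.0, 1.89]
force: [0.8, 0.4, -0.4]
grip_width: 0.0852
finger_force: 0.0
clock: 12.75
position: [0.4811, -0.2898, 0.3918]
tool_rot: [3.141, -0.0, 1.89]
force: [0.8, 1.3, -0.5]
grip_width: 0.0854
finger_force: 0.0
clock: 13.25
position: [0.4935, -0.4242, 0.391]
tool_rot: [-3.14, -0.001, 2.173]
force: [-0.6, 0.6, -1.5]
grip_width: 0.0856
finger_force: 0.0
clock: 13.75
position: [0.4941, -0.4226, 0.3414]
tool_rot: [3.141, -0.0, 2.876]
force: [0.1, -1.3, -0.2]
grip_width: 0.0853
finger_force: 0.0
clock: 14.05
position: [0.4937, -0.4225, 0.3207]
tool_rot: [3.14, -0.001, -3.141]
force: [0.4, -0.3, -0.4]
grip_width: 0.0852
finger_force: 0.0
t 14.1 pos [ 0.494 -0.422  0.321] rot [ 3.140e+00 -1.000e-03 -3.141e+00] F [ 0.4 -0.3 -0.4] w 0.0852 ff 0.0
shift mm now-axes [-0.3 -0.5 -9.3] target-axes [-0.3 -0.5 -9.3] turn [ 0.001 -0.001  0.001] q [ 0.41  0.57  0.33  1.52 -0.2   1.09  2.35]
bin_center 0.93 [ 0.3351 -0.365   0.0414]
bin_center 0.69 [ 0.4045 -0.555   0.0454]
bin_back 0.74 [ 0.4351 -0.4249  0.0441]
bin_back 0.55 [ 0.3857 -0.5053  0.0415]
pad 0.66 [0.5459 0.1254 0.1702]
door_handle 0.71 [0.4384 0.1548 0.2065]
door_hinge 0.76 [0.6621 0.1707 0.2036]
```

View pics/w2.png

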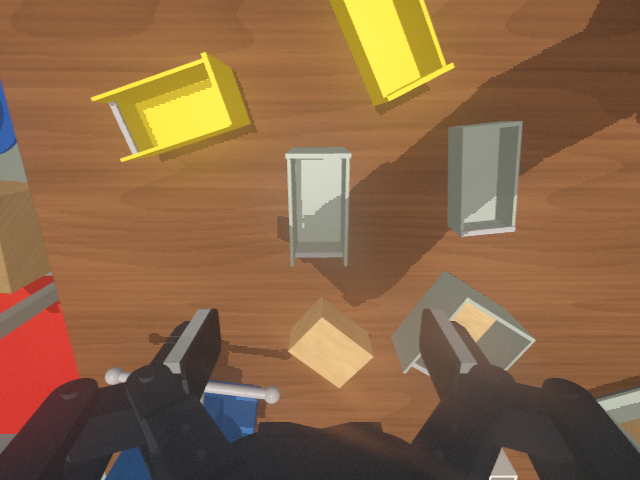

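The wrist view shows the grey target bin at (320,205), its sides parallel to the tool and centred between the fingers, back plate at row ~150. I'll check the fore-aft position from the pixels, then descend.

Run:
```python
from h import *
o=bot.observe();f=bot.grab_frame('wrist');K=f['intrinsics'];T=f['tool_from_camera'];C=R.from_euler('xyz',o['tool_rot']).as_matrix()
def px(u,v,z):
    r=C@T[:3,:3]@np.linalg.inv(K)@[u,v,1];c=C@T[:3,3]+o['position'];return c+r*(z-c[2])/r[2]
for n,u,v,z in [('back L outer top',287,150,.085),('back R outer',351,150,.085),('side front L',292,265,.07),('side front R',347,265,.07),('sideL at back',290,158,.07),('sideR at back',349,158,.07)]: print(n,np.round(px(u,v,z),4))
```

```text
back L outer top [ 0.4349 -0.4506  0.085 ]
back R outer [ 0.4351 -0.3961  0.085 ]
side front L [ 0.547  -0.4506  0.07  ]
side front R [ 0.5472 -0.3959  0.07  ]
sideL at back [ 0.443  -0.4495  0.07  ]
sideR at back [ 0.4432 -0.3965  0.07  ]
```

Bin width 54.5 mm and depth 112 mm match the sizes given, with centre (.491, -.423). The bin's back is 58 mm from the tool axis. Descending.

```bash
python3 -m jog '[[[0,-0.7,45,0,0,0,1],[0,0,45,0,0,0,1],[0,0,45,0,0,0,1],[0,0,40,0,0,0,1],[0,0,25,0,0,0,1]]]'
python3 -m jog '[[[0,0,20,0,0,0,1],[0,0,0,0,0,0,1],[0,0,0,0,0,0,0.3],[0,0,0,0,0,0,0.3],[0,0,0,0,0,0,0.3]]]' 80
python3 -m jog '[[[0,0,0,0,0,0,0.3],[0,0,0,0,0,0,0.3],[0,0,0,0,0,0,0.3]]]'
```

```text
clock: 14.95
position: [0.4933, -0.4227, 0.119]
tool_rot: [3.14, -0.002, 3.139]
force: [-0.4, -0.3, 0.6]
grip_width: 0.0855
finger_force: 0.0
clock: 15.45
position: [0.4946, -0.4239, 0.1037]
tool_rot: [-3.14, 0.002, 3.14]
force: [-1.7, 1.4, 7.3]
grip_width: 0.0552
finger_force: 85.1
clock: 15.75
position: [0.4946, -0.4239, 0.1037]
tool_rot: [-3.14, 0.002, 3.14]
force: [-0.7, 0.8, 7.5]
grip_width: 0.055
finger_force: 85.3
```

```bash
python3 -m jog '[[[0,0,-20,0,0,0,0.3],[0,0,-40,0,0,0,0.3],[0,0,-45,0,0,0,0.3],[0,0,-45,0,0,0,0.3],[0,0,-45,0,0,0,0.3]]]'
for i in 1 2; do python3 -m jog '[[[0,0,-3,0,0,0.132,0.3],[0,0,-3,0,0,0.132,0.3],[0,0,-3,0,0,0.132,0.3],[0,0,-3,0,0,0.132,0.3],[0,0,-3,0,0,0.132,0.3]]]'; done
python3 - <<'E'
from h import *
delta([.575,.010,.231],1.817)
P=[]
for k in range(6):
  f=bot.grab_frame(('top','scene','wrist')[k%3])
  P.append([(np.array(d[0]['xyz']) if (d:=bot.spot_point(q,f)) and d[0]['conf']>.5 else np.full(3,np.nan)) for q in ('pad','door_handle','door_hinge')])
print(np.round(P,4)); m=np.nanmedian(P,0);print(m); v=m[1]-m[2];print(np.degrees(np.arctan2(v[1],v[0]))+101.3)
E
```

```text
clock: 16.25
position: [0.4937, -0.4232, 0.2998]
tool_rot: [-3.141, 0.001, 3.14]
force: [0.3, -0.2, -3.8]
grip_width: 0.0551
finger_force: 85.8
clock: 16.75
position: [0.494, -0.4233, 0.313]
tool_rot: [3.141, 0.001, 2.474]
force: [0.4, 0.2, -4.2]
grip_width: 0.0551
finger_force: 86.4
clock: 17.25
position: [0.4939, -0.4232, 0.3279]
tool_rot: [3.141, 0.0, 1.814]
force: [-0.8, 0.3, -3.5]
grip_width: 0.0552
finger_force: 86.3
t 17.2 pos [ 0.494 -0.423  0.328] rot [3.141 0.    1.814] F [-0.8  0.3 -3.5] w 0.0552 ff 86.3
shift mm now-axes [400.9 183.   97. ] target-axes [400.4 184.2  96.9] turn [ 0.001  0.    -0.003] q [ 0.2   0.63  0.68  1.53 -0.42  1.13  1.21]
[[[0.5474 0.1262 0.1671]
  [0.4367 0.1547 0.2058]
  [0.6641 0.1756 0.2056]]

 [[0.5467 0.1194 0.1693]
  [0.4403 0.1545 0.209 ]
  [0.664  0.1672 0.2042]]

 [[   nan    nan    nan]
  [   nan    nan    nan]
  [   nan    nan    nan]]

 [[0.5482 0.1222 0.1708]
  [0.4383 0.155  0.2056]
  [0.6634 0.1727 0.2061]]

 [[0.546  0.1206 0.1711]
  [0.4395 0.1515 0.2081]
  [0.6609 0.1694 0.2072]]

 [[   nan    nan    nan]
  [   nan    nan    nan]
  [   nan    nan    nan]]]
[[0.54705 0.1214  0.17005]
 [0.4389  0.1546  0.20695]
 [0.6637  0.17105 0.20585]]
-74.5147747077544
```

```bash
for i in 1 2; do python3 -m jog '[[[40,18,0,0,0,0,0.3],[40,18,0,0,0,0,0.3],[40,18,0,0,0,0,0.3],[40,18,0,0,0,0,0.3],[40,18,0,0,0,0,0.3]]]'; done
python3 -m jog '[[[0,0,30,0,0,0,0.3],[0,0,35,0,0,0,0.3],[0,0,30,0,0,0,0.3],[0,0,0,0,0,0,0.3]]]'
python3 - <<'E'
from h import *
delta([.5613,.0653,.231],1.820)
print(np.round(bot.observe()['moment'],2))
for n in ('scene','wrist','top'):
  f=bot.grab_frame(n)
  for q in ('pad','bin_back','bin_center','door_handle','door_hinge'):
    for d in bot.spot_point(q,f)[:2]:
       if d['xyz'][2]>.1: print(n,q,round(d['conf'],2),np.round(d['xyz'],4))
  save(f,n+'3.png')
a=cv2.imread('pics/wrist3.png');b=cv2.imread('pics/top3.png')[120:300,200:440]
cv2.imwrite('pics/c3.png',cv2.resize(b,None,fx=3.2,fy=3.2,interpolation=2))
E
```

```text
clock: 18.95
position: [0.532, -0.2057, 0.327]
tool_rot: [3.141, 0.0, 1.82]
force: [1.1, 0.1, -3.8]
grip_width: 0.0556
finger_force: 86.1
clock: 19.45
position: [0.57, 0.0105, 0.3272]
tool_rot: [3.141, -0.0, 1.82]
force: [1.1, -0.5, -3.6]
grip_width: 0.0552
finger_force: 86.1
clock: 19.85
position: [0.5685, 0.0088, 0.229]
tool_rot: [-3.137, -0.0, 1.82]
force: [-0.1, 0.3, -3.6]
grip_width: 0.0548
finger_force: 86.3
t 19.9 pos [0.569 0.009 0.229] rot [-3.137 -0.     1.82 ] F [-0.1  0.3 -3.6] w 0.0548 ff 86.3
shift mm now-axes [56.6  6.9 -2. ] target-axes [56.5  7.  -2. ] turn [-0.005 -0.    -0.   ] q [-0.55  0.62  0.63  1.84 -0.47  0.84  0.56]
[ 0.01  0.07 -0.06]
scene pad 0.69 [0.5477 0.1216 0.1719]
scene bin_back 0.95 [0.5523 0.0669 0.1669]
scene bin_center 0.84 [0.5668 0.0121 0.1684]
scene door_handle 0.75 [0.4376 0.1522 0.2057]
scene door_hinge 0.93 [0.6617 0.1665 0.2051]
wrist pad 0.91 [0.5434 0.13   0.1717]
wrist bin_back 0.71 [0.5559 0.0621 0.1705]
wrist bin_center 0.74 [0.574  0.0131 0.168 ]
wrist door_handle 0.37 [0.5437 0.1267 0.1716]
top pad 0.9 [0.5514 0.1257 0.1685]
top door_hinge 0.72 [0.6641 0.1735 0.2046]
```

View pics/wrist3.png

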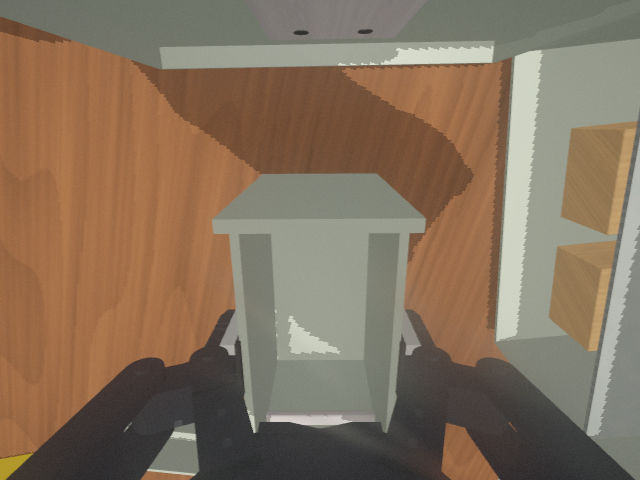

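View pics/c3.png

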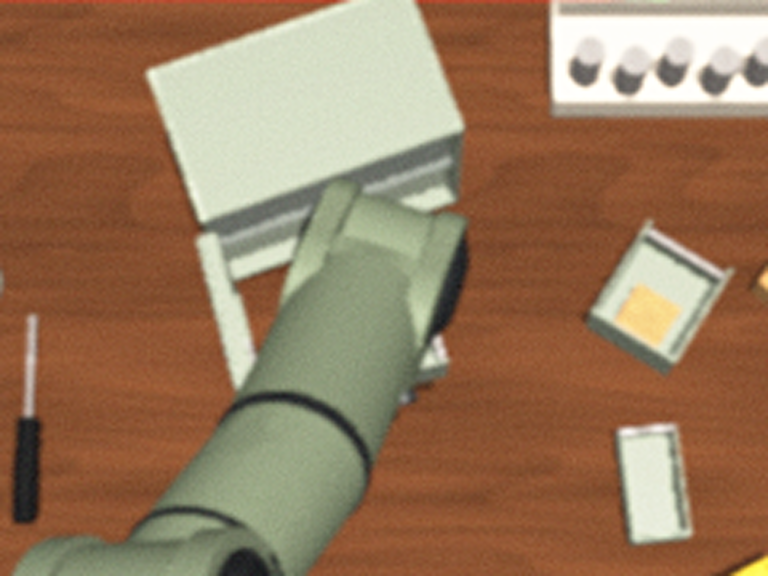

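The wrist view shows the bin back (319,219) square to the door. The pad's two holes at (301,365; row 32) put the pad about 4–5 mm towards the hinge. The door fold tilts about 1°, which the push to the stop will take up. Now a lateral correction and a slow approach.

```bash
python3 -m jog '[[[10,5,-2,0.004,0,0,0.3],[12,0,0,0,0,0,0.3],[10,0,0,0,0,0,0.3],[6,0,0,0,0,0,0.3],[0,0,0,0,0,0,0.3]]]'
python3 -m jog '[[[3,0,0,0,0,0,0.3],[3,0,0,0,0,0,0.3],[2,0,0,0,0,0,0.3],[0,0,0,0,0,0,0.3],[0,0,0,0,0,0,0.3]]]'
python3 - <<'E'
from h import *
delta([.5613,.0653,.231],1.820)
f=bot.grab_frame('wrist');save(f,'w4.png')
for q in ('pad','bin_back'):
    for d in bot.spot_point(q,f)[:1]: print(q,round(d['conf'],2),np.round(d['xyz'],4))
E
```

```text
clock: 21.25
position: [0.5651, 0.048, 0.2338]
tool_rot: [-3.137, -0.0, 1.821]
force: [-0.8, 0.4, -3.7]
grip_width: 0.0553
finger_force: 86.4
clock: 21.75
position: [0.5634, 0.0543, 0.2339]
tool_rot: [-3.138, 0.0, 1.82]
force: [-0.4, -0.2, -3.9]
grip_width: 0.0557
finger_force: 86.4
t 21.8 pos [0.563 0.054 0.234] rot [-3.138  0.     1.82 ] F [-0.4 -0.2 -3.9] w 0.0557 ff 86.4
shift mm now-axes [11.2  0.7  2.9] target-axes [11.2  0.6  2.9] turn [-0.004  0.    -0.   ] q [-0.64  0.61  0.64  1.85 -0.47  0.85  0.48]
pad 0.42 [0.5648 0.0612 0.1696]
bin_back 0.89 [0.5467 0.1102 0.1724]
```

View pics/w4.png

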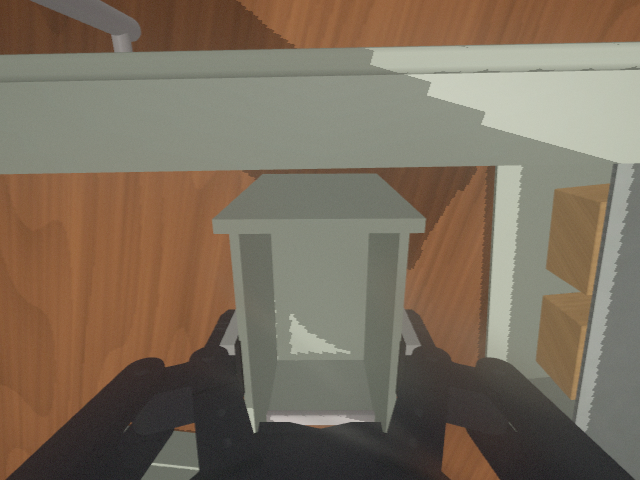

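```bash
python3 -m jog '[[[2,0,2,0,0,0,0.3],[2,0,0,0,0,0,0.3],[1,0,0,0,0,0,0.3],[0,0,0,0,0,0,0.3]]]'
python3 -m jog '[[[1,0,0,0,0,0,0.3],[1,0,0,0,0,0,0.3],[0,0,0,0,0,0,0.3]]]'
python3 -m jog '[[[1,0,0,0,0,0,0.3],[1,0,0,0,0,0,0.3],[0,0,0,0,0,0,0.3]]]'
```

```text
clock: 22.3
position: [0.5622, 0.0595, 0.2319]
tool_rot: [-3.138, -0.0, 1.82]
force: [0.0, -0.7, -3.4]
grip_width: 0.0553
finger_force: 86.4
clock: 22.6
position: [0.5617, 0.0613, 0.2319]
tool_rot: [-3.138, -0.0, 1.82]
force: [-0.5, 0.2, -3.6]
grip_width: 0.055
finger_force: 86.4
clock: 22.9
position: [0.5612, 0.0633, 0.2319]
tool_rot: [-3.138, -0.0, 1.82]
force: [0.2, -0.3, -3.0]
grip_width: 0.0552
finger_force: 86.4
```

```bash
for i in 1 2 3; do python3 -m jog '[[[1,0,0,0,0,0,0.3],[0,0,0,0,0,0,0.3]]]' | grep -E 'pos|force:'; done
```

```text
position: [0.5609, 0.0643, 0.2319]
force: [0.0, 0.0, -3.8]
finger_force: 86.4
position: [0.5607, 0.0652, 0.2319]
force: [-0.2, -0.1, -2.8]
finger_force: 86.4
position: [0.5604, 0.0661, 0.2319]
force: [0.7, 0.6, -4.4]
finger_force: 86.4
```

```bash
for i in 1 2 3 4; do python3 -m jog '[[[1,0,0,0,0,0,0.3],[0,0,0,0,0,0,0.3]]]' | grep -E 'pos|^force:'; done
```

```text
position: [0.5603, 0.0663, 0.232]
force: [1.7, -4.4, -3.7]
position: [0.5603, 0.0664, 0.232]
force: [1.7, -9.2, -4.8]
position: [0.5602, 0.0665, 0.2321]
force: [4.4, -16.2, -6.1]
position: [0.5602, 0.0666, 0.2322]
force: [7.1, -20.6, -6.7]
```

```bash
python3 -m jog '[[[-1.8,0,0,0,0,0,0.3],[0,0,0,0,0,0,0.3],[0,0,0,0,0,0,0.3],[0,0,0,0,0,0,0.3]]]' | grep -E 'pos|^force:'
python3 - <<'E'
from h import *
print(np.round(bot.observe()['moment'],2))
o=bot.observe();f=bot.grab_frame('wrist');save(f,'w5.png')
f=bot.grab_frame('scene');save(f,'s5.png')
for q in ('pad','bin_back','door_hinge','door_handle','bin_center'):
    for d in bot.spot_point(q,f)[:3]:
      if d['xyz'][2]>.1: print(q,round(d['conf'],2),np.round(d['xyz'],4))
E
```

```text
position: [0.5603, 0.0664, 0.2321]
force: [2.5, -10.4, -4.9]
[-2.21 -0.65  0.22]
pad 0.83 [0.5479 0.1208 0.1703]
bin_back 0.87 [0.5449 0.1257 0.1693]
door_handle 0.75 [0.4359 0.1524 0.2074]
bin_center 0.77 [0.5588 0.0729 0.1677]
```

View pics/w5.png

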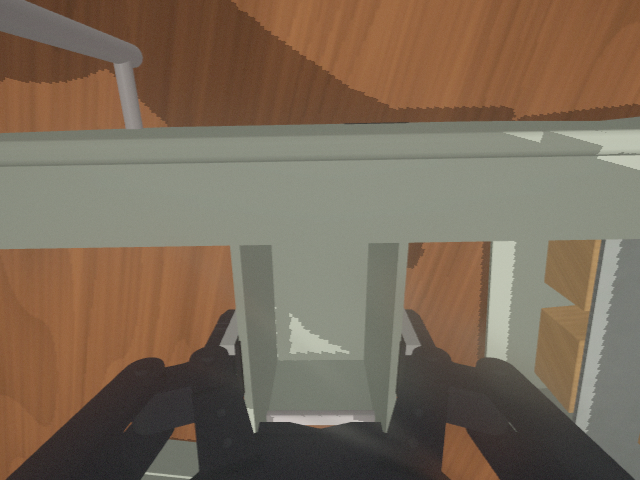

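The bin bears on the pad at about 11 N, and the door is on its stop. The fold still slopes about 1° relative to the bin, so I'll back off, square it up with a 2 mm side shift, and press again.

```bash
python3 -m jog '[[[-5,0,0,0,0,0,0.3],[0,2,0.5,0,0,-0.016,0.3],[0,0,0,0,0,0,0.3],[2,0,0,0,0,0,0.3],[0,0,0,0,0,0,0.3]]]' | grep -E 'pos|^force:'
for i in 1 2 3 ; do python3 -m jog '[[[1,0,0,0,0,0,0.3],[0,0,0,0,0,0,0.3]]]' | grep -E 'pos|^force:'; done
```

```text
position: [0.5624, 0.0663, 0.2313]
force: [0.3, -1.1, -4.3]
position: [0.5622, 0.0669, 0.2314]
force: [-0.3, 0.0, -3.0]
position: [0.5621, 0.067, 0.2315]
force: [0.8, -4.0, -3.9]
position: [0.562, 0.0671, 0.2315]
force: [2.8, -9.5, -4.8]
```

```bash
python3 -m jog '[[[0.5,0,0,0,0,0,0.3],[0,0,0,0,0,0,0.3],[0,0,0,0,0,0,0.3],[0,0,0,0,0,0,0.3],[0,0,0,0,0,0,0.3]]]'
python3 -m jog '[[[0,0,0,0,0,0,0.3],[0,0,0,0,0,0,0.3],[0,0,0,0,0,0,0.3],[0,0,0,0,0,0,0.3],[0,0,0,0,0,0,0.3]]]'
python3 - <<'E'
from h import *
o=bot.observe();b=R.from_euler('xyz',o['tool_rot']).apply([.059,0,0]);print('bin back',np.round(np.array(o['position'])+b-[0,0,.0612],4))
for n in('scene','top','scene'):
  f=bot.grab_frame(n)
  for q in ('pad','bin_back','door_handle','door_hinge'):
    for d in bot.spot_point(q,f)[:3]:
      if d['xyz'][2]>.1: print(n,q,round(d['conf'],2),np.round(d['xyz'],4))
i=f['img'][180:340,220:380,::-1]; cv2.imwrite('pics/c6.png',cv2.resize(i,None,fx=3.7,fy=3.7,interpolation=2))
E
```

```text
clock: 26.65
position: [0.562, 0.0672, 0.2315]
tool_rot: [-3.138, 0.003, 1.834]
force: [3.9, -12.0, -5.7]
grip_width: 0.0546
finger_force: 86.3
clock: 27.15
position: [0.562, 0.0672, 0.2315]
tool_rot: [-3.138, 0.002, 1.834]
force: [3.5, -12.6, -5.5]
grip_width: 0.055
finger_force: 86.3
bin back [0.5467 0.1242 0.1702]
scene pad 0.62 [0.5463 0.1235 0.169 ]
scene bin_back 0.72 [0.5407 0.1249 0.1692]
scene door_hinge 0.91 [0.6612 0.1672 0.204 ]
scene pad 0.69 [0.5468 0.1206 0.1687]
scene bin_back 0.77 [0.5453 0.1251 0.1691]
scene door_handle 0.6 [0.4428 0.1508 0.2036]
```

View pics/c6.png

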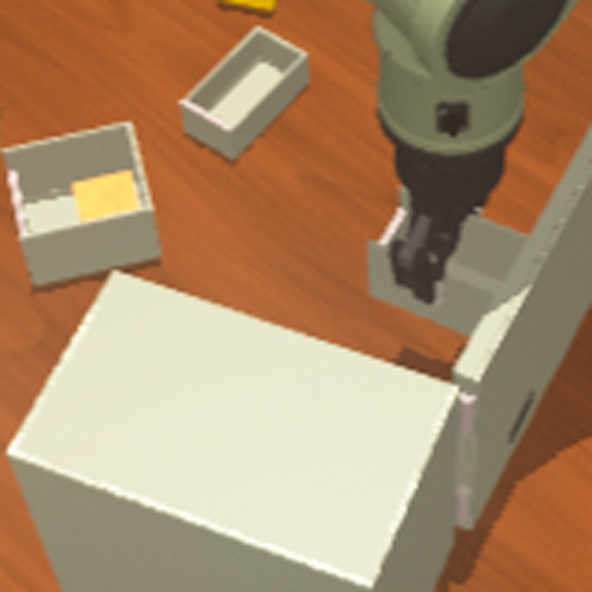

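The picture shows the bin upright in the fingers (430,260), its back against the open door and the other bins undisturbed. The push is steady at about 13 N. The bin back is at (.547,.124,.170) and the pad at (.547,.122,.169). Handing in.

```bash
python3 -c "
from workcell import bot
print(bot.job_done())"
```

```text
the job is handed in; nothing more can be done
None
```

The job is handed in: the door is open to its stop, and the grey narrow bin is held upright and square on the pad with a measured push of about 13 N. The gripper is still holding and pressing it; the hand-in returned no verdict.

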